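# Release two workpieces from a feed chute with its lid lever

### The job

Press the red lever pad of the feed chute all the way down with your fingertips so that the orange lid lifts, and keep it down until the blue and the white workpiece have both rolled out to the low end of the chute. Then ease the lever back up gently, staying on it until the lid is fully shut so that it does not slam, and move away. Touch only the lever: leave the lid, the workpieces and the things standing around alone.

Things in the scene. Friction and masses are not known exactly. Their poses are not given: they have to be found in the camera images.
- chute: feed chute, fixed: an open aluminium channel 250 mm long, 44 mm wide (34 inside) on a 120 x 300 mm steel base. Origin on the table below the channel's middle line; x across the channel, away from the robot at zero yaw; the channel runs along y, its floor falling 0.175 rad towards -y, 78 mm above the table at the origin. Apart from the lever pad it is at most 160 mm high; gears and lever on its -x side.
- pocket (a point): middle of the low end (run-out) of the channel, on its floor, where the workpieces come to rest against a black stop 40 mm further towards -y; walls 22 mm high. Axes as the chute's.
- lever_pad (a point): middle of the top face of the red lever pad (50 mm in the chute's x, 46 mm along the lever, 8 mm thick), pressed from above; 30 mm clear of the channel, on its -x side. 172 mm above the table when up, about 110 mm fully down; the face tilts 0.275 rad either way. The reading follows the pad.
- lever_pivot (a point): point on the lever's fixed pivot axis, which runs along the chute's x; 109 mm above the table. The pad lies about 121 mm from this axis on its -y side and moves down on an arc about it, shifting some 15 mm in y on the way. The lever arm is an 8 x 14 mm steel bar.
- lever (a joint): lever angle in rad: 0 up (lid shut), 0.55 fully pressed, at a hard stop. A spring drives it back up: about 2 N on the pad at the start, 5 to 6 N fully down; let go, it snaps back and the lid slams.
- lid (a joint): opening angle of the orange lid in rad, geared to the lever: always twice the lever angle, 0 shut, 1.1 fully open. Below about 0.65 it still blocks the workpieces. It counts as slammed if it closes faster than 1.5 rad/s in its last 0.35 rad (pad rising at some 90 mm/s); letting the pad rise at 20 to 40 mm/s is safe.
- lid_edge (a point): middle of the free lower edge of the orange lid, a 4 mm plate 32 mm wide and 73 mm long (44 mm wide at its hinge), hinged across the top of the channel 139 mm above the table; shut, it slants down to the channel floor; it swings out towards the chute's -y and up.
- blue_center (a point): centre of the blue workpiece, a plastic cylinder 40 mm across and 30 mm long that lies on its rim (its axis along the chute's x) inside the channel behind the lid, in front of the white one; it rolls down by itself once the lid is open, in 1 to 2 s.
- white_center (a point): centre of the white workpiece, the same, waiting behind the blue one (+y). When both have rolled out their centres are about 137 and 97 mm from the chute's origin in -y.
- spare: a yellow workpiece, 40 mm across and 30 mm high, standing loose on the table near the chute; origin at the centre of its underside. To be left alone.
- manifold: a loose aluminium air manifold block, 50 x 34 x 30 mm, with two steel fittings with blue collars, 51 mm high in all; origin at the centre of its underside. To be left alone.
- driver: a screwdriver lying on the table beyond the chute, 200 mm long, 26 mm high; origin under its middle, x towards its tip. To be left alone.

How it is judged:
On the way, in this order (a step that is already met when the one before it is completed fails the run):
1. the lever begins to lift the lid (value of joint lid above 0.25 rad).
2. with the lever held down and the lid fully open, both workpieces have rolled out to the low end (value of joint lid above 0.95 rad and y of blue_center in the frame of chute between -0.155 and -0.085 m and x of blue_center in the frame of chute between -0.015 and 0.015 m and z of each of blue_center, white_center in the frame of chute below 0.095 m and y of white_center in the frame of chute between -0.155 and -0.085 m and x of white_center in the frame of chute between -0.015 and 0.015 m), for 0.2 s.
3. the lid is shut again (value of joint lid below 0.05 rad), for 0.2 s.
At the end, for the whole second after the job is handed in: The lid is shut (under 0.05 rad), the lever is up (under 0.03 rad), and the blue and white workpieces lie still in the low end of the chute, their centres 85 to 155 mm from the chute's origin towards -y (value of joint lid below 0.05 rad and value of joint lever below 0.03 rad and y of blue_center in the frame of chute between -0.155 and -0.085 m and x of blue_center in the frame of chute between -0.015 and 0.015 m and z of each of blue_center, white_center in the frame of chute below 0.095 m and y of white_center in the frame of chute between -0.155 and -0.085 m and x of white_center in the frame of chute between -0.015 and 0.015 m and linear speed of each of blue, white below 0.03 m/s); the robot touches nothing.
It fails at once if the lid slams: over its last 0.35 rad it closes faster than 1.5 rad/s (value of joint lid below 0.35 rad and velocity of joint lid below -1.5 rad/s).
It fails at once if the robot touches the lid (contact force between any of the fingers, the arm and lid above 0.5 N).
It fails at once if the robot touches a workpiece in the chute (contact force between any of the fingers, the arm and blue above 0.5 N or contact force between any of the fingers, the arm and white above 0.5 N).
It fails at once if a workpiece is lifted out of the chute (height (world z) of any of blue_center, white_center above 0.135 m).
It fails at once if a thing standing around is moved by more than 10 mm or lifted (distance of any of spare, manifold, driver from where it was at the start of the episode above 0.01 m).
It also fails if it takes over 42 s, if anything falls off the work surface, if the arm or the gripper's body presses on something with over 40 N, if the wrist force passes 120 N, or if a joint passes its speed limit or range.

### The arm

A 6-joint arm with a two-finger parallel gripper is mounted at the origin on the work surface. World frame = base frame: x ahead of the robot, y to its left, z up, the work surface at z = 0. Lengths are in m, angles in rad, forces in N, time in s.
With the tool pointing down it reaches from about 0.375 to 0.975 m from the base axis. Payload 3.8 kg.
Tool frame: the origin (TCP) lies midway between the tips of the shut fingers; the grasp point (between the pads) lies 19 mm behind it (r.grip_point_offset is the distance from the TCP to the grasp point, in m); z points along the fingers, y is the line along which they close (so a half turn about z gives the same grasp; the last joint's range is limited). The gripper opens to 88 mm and grips with 3 to 60 N. Pads are 18 mm wide; open, the fingers measure 123 mm over their backs; the gripper's body (75 mm by 187 mm) begins 45 mm behind the grasp point.
Start: joints at [-1.256, 0.264, 1.604, -0, 1.274, -0.037], TCP at [0.233, -0.634, 0.204] pointing down, gripper open.
Joint ranges: [-2.63, 2.63], [-0.94, 2.18], [0.31, 2.57], [-1.31, 4.45], [0, 2.66], [-2.55, 2.55]. Speed limits (rad/s): [2.57, 2.57, 3.14, 3.14, 3.14, 3.14].

### API

Orientations are given as a unit quaternion [x, y, z, w].
In Python, from bench import r, capture, nets gives the robot as it stands. The module is installed in compiled form; this text tells all that it offers.
- The arm moves only by the tool arm_command, never from a script. Its argument "series" is one flat list of numbers, 7 for each row, row after row: the shift along the tool's x, y, z scaled (see below), then the turn, a rotation vector about the tool's x, y, z scaled (see below), then the closure, from 0 (fully open) to 1 (shut). In form: [dx, dy, dz, ax, ay, az, claw, dx, dy, dz, ax, ay, az, claw, ...]. A call has 1 to 20 rows; each row shifts and turns the commanded pose from where the row before left it, along the tool's axes as they then stand; what a row does not reach is not made up. The controller multiplies each number of a shift by 0.03 m and each number of a turn by 0.08 rad. A row lasts 1/8 s, in which the tool goes at most 62.5 mm and 10.7 degrees, less where a joint would pass 70% of its speed; a pose out of reach is approached as far as the arm can. A call with a number of a shift or a turn outside -1 to 1 is refused whole. A call with a gripper value outside its range is refused whole. The fingers move at their own pace and stop on an object; "grip_force" is the grip in N (left out, the last holds). Time passes only in rows, so rows that do not move let the fingers close. It gives the time, the measured TCP pose, the force, the opening and the grip force at its end, in the units of the state.
- r.get_state(): the state, without advancing time (a new reading comes with each control period).
- capture(name): name is "scene" or "side" or "wrist"; returns a dict with "color" (400x640x3 uint8, blue, green, red), "fov_y" (degrees; the focal length in pixels is half the picture's height over the tangent of half this angle, whatever the lens; pixels are square), "cx", "cy" (the principal point, pixels), "rvec" (rotation vector, rad) and "tvec" (3), from world to camera coordinates, as OpenCV has them. Camera axes: x right, y down, z forward; pixel columns grow to the right and rows downward; lengths in m; the calibration is good to about 2 mm. A picture is of the moment at which its call begins. There is no depth.
- r.sign_off(): hands the job in; it is judged then, once.
Trained networks look in the newest picture that a camera, given by its name, has taken for a name from the list of things; names that differ only in an ending like _2 or _b are one class to them, and where a whole thing is asked for, a point or a joint stands for the part that bears it (a point fixed in the world has none). Each returns a list of dicts, best first, with "p" (0 to 1); they miss things now and then, are a little off and sometimes report something else, mostly with a low value. They report only what shows in the picture. A call takes as long as a camera call.
- nets.outline_of(camera, label): "mask" (400x640 bool, what is visible of it) and "at" ([column, row] in pixels, amid what is visible of it).
- nets.place_of(camera, label): "at" ([column, row] in pixels: a listed point, or the origin of a listed thing).
The state is a dict: "time": time; "joint_positions": joint angles; "qd": joint speeds; "effort": joint torques, N m; "tcp_pos": TCP position; "tool_rot": TCP orientation; "ft_force": force on the tool from outside, world axes, zero at the start; "moment": the same for the moment, N m; "grip_width": opening from 0.0 (shut) to 1.0 (fully open); "gripper_force": force on a finger pad.
Only numpy, scipy, OpenCV 4.12 (cv2) and the standard library are available. Lean on these libraries where they do the work, as an engineer would, in place of code of your own. Each camera call takes 0.05 s, during which the arm holds its last target. There are 200 camera calls.

## Working session

There is one attempt and no reset: what is moved stays moved. The work goes in short steps, Python scripts to look and compute and a tool call to move; the robot and the scene stay as the last step left them, time stands still between calls to the robot, and variables do not carry over. Pictures are saved under pics/ and viewed, at most 10 in all, crops included, and the job is handed in when it is done.

Besides the shell and the picture viewer there is one more tool, called after "Request:" by a JSON object that holds its "fn" and its "kwargs". arm_command: Moves the arm, as the interface text tells. Shifts and turns lie within -1 to 1; 1 stands for 0.03 m of shift or 0.08 rad of turn. Its arguments: {"type":"object","properties":{"series":{"type":"array"},"grip_force":{"type":"number"}},"required":["series"]}

```bash
mkdir -p pics
cat > h.py <<'E'
import numpy as np, cv2
from bench import r, capture, nets
L=["lever_pad","lever_pivot","lid_edge","blue_center","white_center","pocket","chute","spare","manifold","driver"]
def ray(c,uv):
    f=200/np.tan(np.radians(c["fov_y"])/2)
    R=cv2.Rodrigues(np.array(c["rvec"],float))[0]; t=np.array(c["tvec"],float).ravel()
    d=R.T@np.array([(uv[0]-c["cx"])/f,(uv[1]-c["cy"])/f,1]); return -R.T@t, d/np.linalg.norm(d)
def atz(c,uv,z):
    o,d=ray(c,uv); return o+d*(z-o[2])/d[2]
def tri(rs):
    A=sum(np.eye(3)-np.outer(d,d) for o,d in rs); b=sum((np.eye(3)-np.outer(d,d))@o for o,d in rs)
    return np.linalg.solve(A,b)
E
python3 - <<'E'
from h import *
np.set_printoptions(precision=4,suppress=True)
C={}
for n in ["scene","side"]:
    C[n]=capture(n); cv2.imwrite(f"pics/{n}0.png",C[n]["color"])
for l in L:
    rs=[]
    for n in C:
        q=nets.place_of(n,l)
        print(l,n,[(np.round(x["at"],1).tolist(),round(x["p"],2)) for x in q[:2]])
        if q: rs.append(ray(C[n],q[0]["at"]))
    if len(rs)==2:
        p=tri(rs); print("   tri",p, "gap",[round(float(np.linalg.norm(np.cross(p-o,d))),4) for o,d in rs])
s=r.get_state(); print(s)
E
```

```text
lever_pad scene [([296.7, 170.8], 0.66)]
lever_pad side [([331.8, 199.5], 0.94)]
   tri [ 0.593  -0.0539  0.17  ] gap [0.0027, 0.0027]
lever_pivot scene [([339.9, 207.9], 0.61)]
lever_pivot side [([307.9, 205.3], 0.83), ([331.9, 241.0], 0.17)]
   tri [0.585  0.0538 0.106 ] gap [0.0022, 0.0022]
lid_edge scene [([300.9, 227.1], 0.73)]
lid_edge side [([347.5, 219.3], 0.54)]
   tri [ 0.659  -0.0032  0.0774] gap [0.0037, 0.0037]
blue_center scene [([318.2, 224.9], 0.6)]
blue_center side [([338.6, 207.8], 0.61)]
   tri [0.6494 0.032  0.0952] gap [0.008, 0.008]
white_center scene [([332.0, 220.1], 0.54), ([297.0, 169.4], 0.47)]
white_center side []
pocket scene [([272.1, 230.8], 0.71)]
pocket side [([368.8, 238.1], 0.77)]
   tri [ 0.6841 -0.0639  0.0519] gap [0.0008, 0.0008]
chute scene [([320.0, 249.5], 0.66)]
chute side [([333.9, 238.3], 0.98)]
   tri [0.6436 0.0366 0.005 ] gap [0.0036, 0.0036]
spare scene [([210.5, 243.5], 0.64)]
spare side [([435.0, 281.8], 0.74), ([363.0, 221.5], 0.45)]
   tri [ 0.7642 -0.1991 -0.0038] gap [0.0034, 0.0034]
manifold scene [([370.0, 215.3], 0.76), ([272.3, 227.3], 0.54)]
manifold side [([267.2, 241.5], 0.95)]
   tri [0.4891 0.0889 0.0106] gap [0.0003, 0.0003]
driver scene [([301.8, 296.9], 0.77), ([315.6, 218.7], 0.67)]
driver side [([363.2, 220.4], 0.77), ([367.8, 240.7], 0.25)]
   tri [0.7606 0.074  0.003 ] gap [0.0036, 0.0036]
{'time': 1.1, 'joint_positions': array([-1.2559,  0.2639,  1.604 ,  0.    ,  1.2737, -0.0369]), 'qd': array([ 0.0002,  0.0005,  0.0024, -0.0005, -0.0014, -0.0005]), 'effort': array([  0.0002, -50.2074, -35.7269,   0.0727,   0.0184,  -0.    ]), 'tcp_pos': array([ 0.2326, -0.6337,  0.204 ]), 'tool_rot': array([0.9846, 0.175 , 0.    , 0.    ]), 'ft_force': array([-0.0266,  1.1369,  0.5062]), 'moment': array([ 0.0358,  0.0152, -0.0035]), 'gripper_force': 0.0, 'grip_width': 0.9941729144214069}
```

View pics/scene0.png

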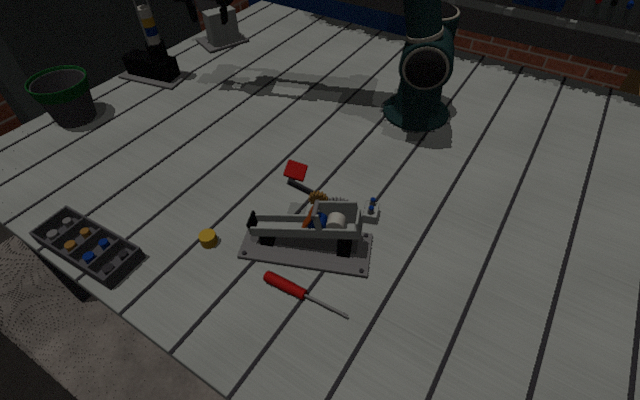

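View pics/side0.png

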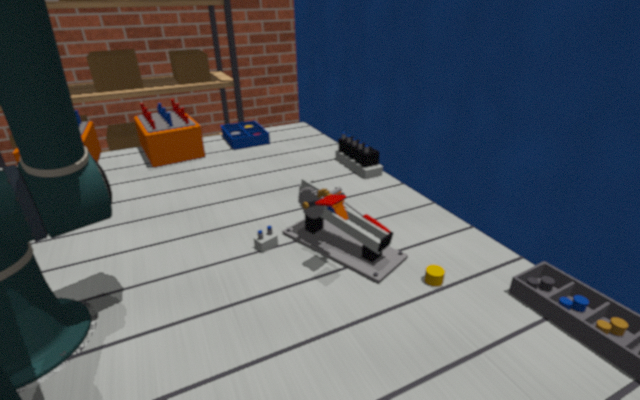

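The scene view shows the red pad at (296,170), with its lever running to the gear near (318,196). The lid is at (308,217), the white piece at (338,220), the yellow spare at (207,238) and the manifold at (371,208). In the side view the pad is at (331,199). The triangulated pad height of 0.170 agrees with the given 0.172. I'm moving to hover above the pad with the fingers shut.

Request:
{"fn": "arm_command", "kwargs": {"series": [0.9,-0.7,-0.5,0,0,0,1,0.9,-0.7,-0.5,0,0,0,1,0.9,-0.7,0,0,0,0,1,0.9,-0.7,0,0,0,0,1,0.9,-0.7,0,0,0,0,1,0.9,-0.7,0,0,0,0,1,0.9,-0.7,0,0,0,0,1,0.9,-0.7,0,0,0,0,1,0.9,-0.7,0,0,0,0,1,0.9,-0.7,0,0,0,0,1,0.9,-0.7,0,0,0,0,1,0.9,-0.7,0,0,0,0,1,0.9,-0.7,0,0,0,0,1,0.9,-0.7,0,0,0,0,1,0.9,-0.7,0,0,0,0,1,0.9,-0.7,0,0,0,0,1,0.9,-0.7,0,0,0,0,1,0.9,-0.7,0,0,0,0,1,0.9,-0.7,0,0,0,0,1,0,0,0,0,0,0,1], "grip_force": 10}}

```text
time: 3.6
tcp_pos: [0.5774, -0.0806, 0.2339]
tool_rot: [0.984, 0.176, 0.0, -0.0]
ft_force: [-0.2, 0.6, 0.2]
grip_width: 0.005
gripper_force: 0.0
```

Run:
```python
from h import *
np.set_printoptions(precision=4,suppress=True)
C={}
for n in ["scene","side","wrist"]:
    C[n]=capture(n); cv2.imwrite(f"pics/{n}1.png",C[n]["color"])
for l in ["lever_pad","lever_pivot","pocket","lid_edge"]:
    rs=[]
    for n in C:
        q=nets.place_of(n,l)
        print(l,n,[(np.round(x["at"],1).tolist(),round(x["p"],2)) for x in q[:2]])
        if q and q[0]["p"]>.4: rs.append(ray(C[n],q[0]["at"]))
        if q and l=="lever_pad": print("  z172",atz(C[n],q[0]["at"],.172))
    if len(rs)>1:
        p=tri(rs); print("   tri",p, "gap",[round(float(np.linalg.norm(np.cross(p-o,d))),4) for o,d in rs])
s=r.get_state(); print({k:s[k] for k in("time","tcp_pos","tool_rot","ft_force","grip_width")})
```

```text
lever_pad scene [([298.7, 168.9], 0.7), ([320.8, 248.0], 0.59)]
  z172 [ 0.5846 -0.0514  0.172 ]
lever_pad side []
lever_pad wrist [([294.4, 161.4], 0.93)]
  z172 [ 0.5937 -0.0544  0.172 ]
   tri [ 0.5912 -0.0515  0.1755] gap [0.0042, 0.0042]
lever_pivot scene [([338.1, 205.0], 0.78), ([370.1, 214.0], 0.27)]
lever_pivot side [([308.4, 203.4], 0.88), ([363.3, 221.2], 0.34)]
lever_pivot wrist [([180.1, 114.1], 0.91)]
   tri [0.5862 0.0509 0.1135] gap [0.0022, 0.0023, 0.0018]
pocket scene [([271.8, 229.4], 0.63)]
pocket side [([368.9, 237.1], 0.8)]
pocket wrist [([341.8, 60.9], 0.9), ([240.7, 72.6], 0.29)]
   tri [ 0.683  -0.0644  0.0553] gap [0.0004, 0.0015, 0.0013]
lid_edge scene [([299.9, 230.1], 0.62), ([317.9, 218.5], 0.32)]
lid_edge side [([344.0, 222.2], 0.8)]
lid_edge wrist [([267.1, 64.7], 0.65)]
   tri [ 0.6553 -0.0004  0.0681] gap [0.0037, 0.0002, 0.0038]
{'time': 4.35, 'tcp_pos': array([ 0.5767, -0.0824,  0.234 ]), 'tool_rot': array([0.9846, 0.1749, 0.    , 0.    ]), 'ft_force': array([0.2802, 0.2566, 0.7685]), 'grip_width': 0.006217233312727605}
```

View pics/wrist1.png

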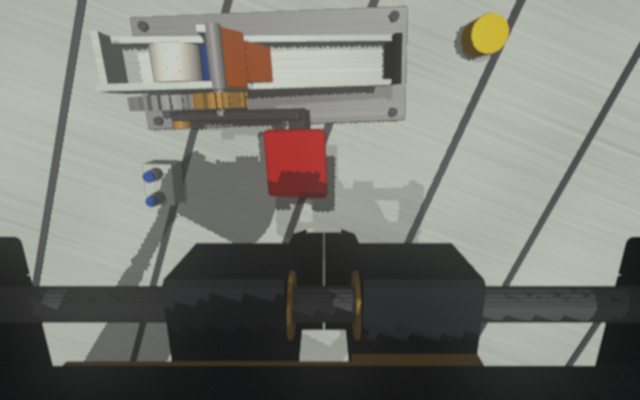

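The wrist view shows the red pad centred at about (296,163). The chute is nearly parallel to the tool's y axis, with the lid at (250,57) and the white piece at (175,60), and the manifold and spare are well clear. The pad is at (0.593, -0.054). I'm moving above it, lowering onto it and pressing halfway.

Request:
{"fn": "arm_command", "kwargs": {"series": [0.4,-0.35,0,0,0,0,1,0.35,-0.35,0,0,0,0,1,0,0,0.5,0,0,0,1,0,0,0.5,0,0,0,1,0,0,0.5,0,0,0,1,0,0,0.17,0,0,0,1,0,0,0,0,0,0,1,0,0.08,0.25,0,0,0,1,0,0.08,0.25,0,0,0,1,0,0.07,0.25,0,0,0,1,0,0.07,0.25,0,0,0,1,0,0,0,0,0,0,1]}}

```text
time: 5.85
tcp_pos: [0.593, -0.0634, 0.1528]
tool_rot: [0.985, 0.175, -0.001, -0.0]
ft_force: [0.3, 0.8, 0.3]
grip_width: 0.004
gripper_force: 0.0
```

Run:
```python
from h import *
c=capture("wrist"); cv2.imwrite("pics/w2.png",c["color"])
c=capture("scene"); cv2.imwrite("pics/s2.png",cv2.resize(c["color"][130:290,200:420],None,fx=3,fy=3))
s=r.get_state(); print({k:s[k] for k in("time","tcp_pos","ft_force")})
```

```text
{'time': 5.95, 'tcp_pos': array([ 0.59364609, -0.06331567,  0.15377155]), 'ft_force': array([0.334799  , 0.12693772, 0.26475647])}
```

View pics/w2.png

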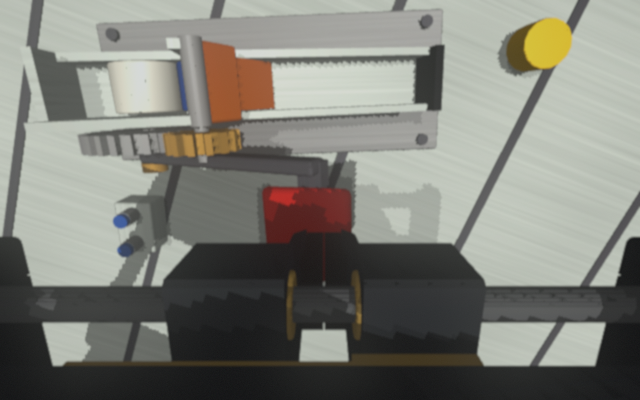

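View pics/s2.png

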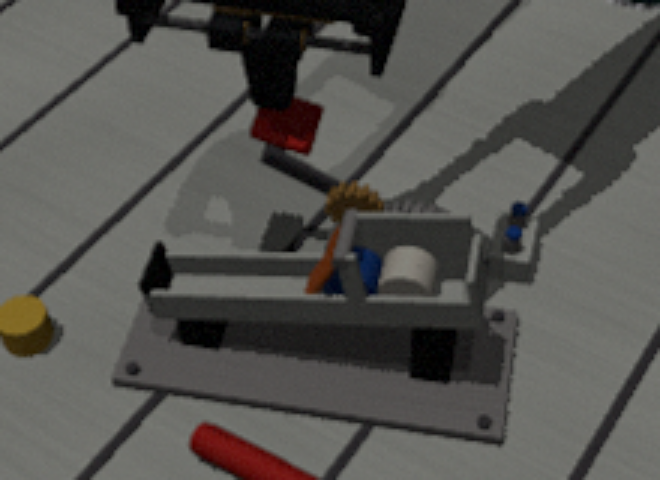

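Run:
```python
from h import *
np.set_printoptions(precision=4,suppress=True)
C={}
for n in ["scene","side","wrist"]:
    c=C[n]=capture(n); f=200/np.tan(np.radians(c["fov_y"])/2)
    K=np.array([[f,0,c["cx"]],[0,f,c["cy"]],[0,0,1]])
    P=np.array([r.get_state()["tcp_pos"],[.593,-.054,.172]])
    print(n,round(f),cv2.projectPoints(P,np.array(c["rvec"]),np.array(c["tvec"]),K,None)[0].reshape(-1,2))
    q=nets.place_of(n,"lever_pad"); print([(x["at"],x["p"]) for x in q[:2]], atz(c,q[0]["at"],.172) if q else "")
    print(ray(c,(320,200)))
c=C["side"]["color"]; cv2.imwrite("pics/d3.png",cv2.resize(c[130:290,240:460],None,fx=3,fy=3,interpolation=cv2.INTER_CUBIC))
s=r.get_state(); print({k:s[k] for k in("time","tcp_pos","ft_force")})
```

```text
scene 388 [[292.2986 175.3183]
 [295.5031 170.6545]]
[([295.8, 172.3], 0.65)] [ 0.5969 -0.0504  0.172 ]
(array([1.0848, 0.3337, 0.7445]), array([-0.5701, -0.3765, -0.7302]))
side 372 [[333.0932 207.571 ]
 [330.5728 198.2419]]
[([328.9, 201.9], 0.64), ([368.6, 237.2], 0.18)] [ 0.5828 -0.0666  0.172 ]
(array([ 0.2861, -0.6604,  0.5283]), array([ 0.3735,  0.8009, -0.4681]))
wrist 341 [[322.5505 225.9915]
 [304.8085 234.0077]]
[([304.1, 237.1], 0.67), ([149.2, 221.6], 0.37)] [ 0.5913 -0.0542  0.172 ]
(array([ 0.658 , -0.0403,  0.3346]), array([-0.2674, -0.0874, -0.9596]))
{'time': 6.25, 'tcp_pos': array([ 0.5939, -0.0633,  0.1543]), 'ft_force': array([0.4807, 0.2781, 0.0114])}
```

View pics/d3.png

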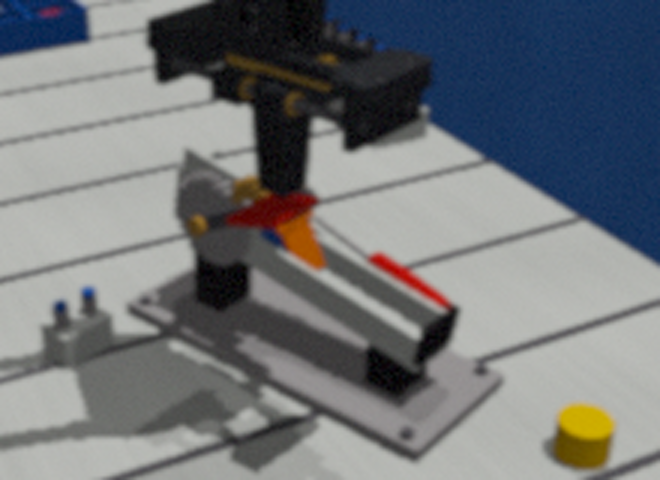

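Run:
```python
from h import *
np.set_printoptions(precision=4,suppress=True)
C={n:capture(n) for n in ["scene","side"]}
p=tri([ray(C["scene"],(290.7,164.5)),ray(C["side"],(335,193))]); print(p,r.get_state()["tcp_pos"])
for n in C:
    c=C[n]; f=200/np.tan(np.radians(c["fov_y"])/2); K=np.array([[f,0,c["cx"]],[0,f,c["cy"]],[0,0,1]])
    P=np.array([[.5939,-.0633,z] for z in (.154,.164,.174,.184)])
    print(n,cv2.projectPoints(P,np.array(c["rvec"]),np.array(c["tvec"]),K,None)[0].reshape(-1,2))
```

```text
[ 0.5972 -0.0637  0.1878] [ 0.5938 -0.0633  0.1541]
scene [[292.2967 175.3623]
 [292.017  172.0421]
 [291.7324 168.664 ]
 [291.4428 165.2266]]
side [[333.0627 207.7219]
 [333.048  203.4633]
 [333.0331 199.1529]
 [333.018  194.7897]]
```

In the side crop the fingertip ends at about (285,192), right at the pad face. Triangulated, the tips sit about 31 mm above the reported TCP, and there is no force yet, so contact is still to come. I'll go by the visible tip and the force: shift back a little and go on down.

Request:
{"fn": "arm_command", "kwargs": {"series": [0,-0.25,0,0,0,0,1,0,0,0.25,0,0,0,1,0,0.1,0.25,0,0,0,1,0,0.1,0.25,0,0,0,1,0,0,0,0,0,0,1,0,0,0,0,0,0,1]}}

```text
time: 7.1
tcp_pos: [0.5926, -0.0619, 0.1308]
tool_rot: [0.985, 0.175, -0.001, -0.0]
ft_force: [-0.3, 0.1, 0.0]
grip_width: 0.008
gripper_force: 0.0
```

Run:
```python
from h import *
c=capture("side"); a=c["color"][130:290,240:460]
c=capture("scene"); b=c["color"][130:290,200:420]
cv2.imwrite("pics/p4.png",cv2.resize(np.vstack([b,a]),None,fx=1.85,fy=1.85,interpolation=cv2.INTER_CUBIC))
s=r.get_state(); print({k:s[k] for k in("time","tcp_pos","ft_force","effort")})
```

```text
{'time': 7.2, 'tcp_pos': array([ 0.59274676, -0.06175419,  0.13103464]), 'ft_force': array([-0.61217089, -0.34658237, -0.02691744]), 'effort': array([-4.65419877e-02, -4.30872345e+01, -3.36180174e+01,  4.45906457e-02,
       -5.50901808e-02,  2.22386581e-05])}
```

View pics/p4.png

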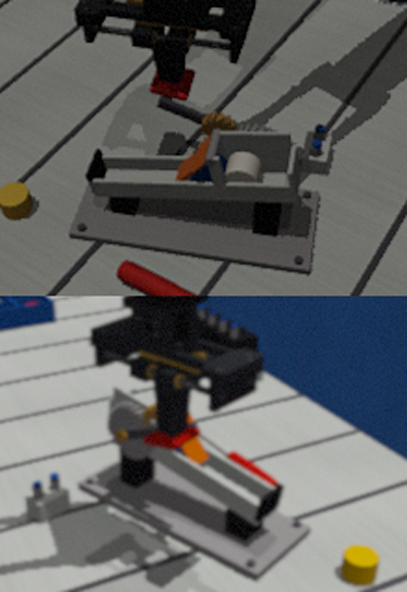

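The tip is now on the pad and the lid has started to lift: orange at (195,160) in the top crop, and the pad is lower than before. The force reading is unhelpful, so I'm continuing down by geometry.

Request:
{"fn": "arm_command", "kwargs": {"series": [0,0.05,0.22,0,0,0,1,0,0.05,0.22,0,0,0,1,0,0.04,0.22,0,0,0,1,0,0.03,0.22,0,0,0,1,0,0.02,0.22,0,0,0,1,0,0,0.22,0,0,0,1,0,0,0,0,0,0,1,0,0,0,0,0,0,1]}}

```text
time: 8.2
tcp_pos: [0.5961, -0.0681, 0.0923]
tool_rot: [0.985, 0.175, 0.001, 0.001]
ft_force: [0.9, -5.0, 5.2]
grip_width: 0.007
gripper_force: 3.0
```

```bash
cat > look.py <<'E'
from h import *
import sys
np.set_printoptions(precision=4,suppress=True)
C={n:capture(n) for n in ["scene","side"]}
for l in ["lever_pad","lid_edge","blue_center","white_center","pocket"]:
    rs=[]; s=[]
    for n in C:
        q=nets.place_of(n,l)
        if q: rs.append(ray(C[n],q[0]["at"])); s.append((n,np.round(q[0]["at"]).tolist(),round(q[0]["p"],2)))
    print(l,s,tri(rs) if len(rs)>1 else "")
a=C["side"]["color"][130:290,240:460]; b=C["scene"]["color"][130:290,200:420]
cv2.imwrite(sys.argv[1],cv2.resize(np.vstack([b,a]),None,fx=1.85,fy=1.85,interpolation=cv2.INTER_CUBIC))
s=r.get_state(); print({k:s[k] for k in("time","tcp_pos","ft_force","moment")})
E
python3 look.py pics/p5.png
```

```text
lever_pad [('scene', [291.0, 185.0], 0.93), ('side', [336.0, 221.0], 0.92)] [ 0.5978 -0.0678  0.1244]
lid_edge [('scene', [282.0, 210.0], 0.76), ('side', [358.0, 205.0], 0.54)] [ 0.6707 -0.0364  0.1268]
blue_center [('scene', [261.0, 221.0], 0.5), ('side', [380.0, 238.0], 0.55)] [ 0.6892 -0.0934  0.0702]
white_center [('scene', [276.0, 223.0], 0.73), ('side', [358.0, 224.0], 0.79)] [ 0.6732 -0.0496  0.0819]
pocket [('scene', [272.0, 231.0], 0.74), ('side', [370.0, 238.0], 0.61)] [ 0.6857 -0.0649  0.0515]
{'time': 8.8, 'tcp_pos': array([ 0.5961, -0.0681,  0.0924]), 'ft_force': array([ 1.0752, -4.498 ,  5.8679]), 'moment': array([-0.7016, -0.168 ,  0.0371])}
```

View pics/p5.png

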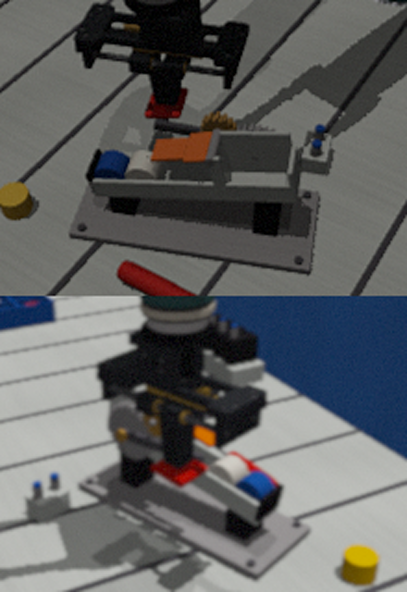

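Both workpieces have rolled out: blue at (112,165) and white at (140,165) in the top crop. The lid is up but the pad reads about 0.124, so I'm pressing on to the stop while watching the force.

Request:
{"fn": "arm_command", "kwargs": {"series": [0,0.05,0.1,0,0,0,1,0,0.05,0.1,0,0,0,1,0,0,0,0,0,0,1]}}

```text
time: 9.18
tcp_pos: [0.5964, -0.0692, 0.0857]
tool_rot: [0.985, 0.175, 0.0, -0.001]
ft_force: [0.4, 1.1, 4.4]
grip_width: 0.001
gripper_force: 2.2
```

Request:
{"fn": "arm_command", "kwargs": {"series": [0,0.02,0.1,0,0,0,1,0,0,0,0,0,0,1]}}

```text
time: 9.43
tcp_pos: [0.5965, -0.0699, 0.0828]
tool_rot: [0.985, 0.175, 0.0, -0.001]
ft_force: [0.9, 2.6, 5.1]
grip_width: 0.006
gripper_force: 2.2
```

Request:
{"fn": "arm_command", "kwargs": {"series": [0,0,0.08,0,0,0,1,0,0,0,0,0,0,1]}}

```text
time: 9.68
tcp_pos: [0.5965, -0.0701, 0.0805]
tool_rot: [0.985, 0.175, 0.0, -0.0]
ft_force: [0.5, 2.6, 4.8]
grip_width: 0.009
gripper_force: 2.3
```

Request:
{"fn": "arm_command", "kwargs": {"series": [0,0,0.06,0,0,0,1,0,0,0,0,0,0,1,0,0,0,0,0,0,1]}}

```text
time: 10.05
tcp_pos: [0.5966, -0.0702, 0.0793]
tool_rot: [0.985, 0.175, 0.0, -0.0]
ft_force: [0.2, 1.7, 6.9]
grip_width: 0.005
gripper_force: 3.0
```

```bash
python3 look.py pics/p6.png
```

```text
lever_pad [('scene', [291.0, 190.0], 0.75), ('side', [338.0, 226.0], 0.9)] [ 0.6015 -0.0673  0.11  ]
lid_edge [('scene', [279.0, 210.0], 0.89)] 
blue_center [('scene', [261.0, 221.0], 0.57), ('side', [379.0, 234.0], 0.46)] [ 0.6902 -0.0898  0.0765]
white_center [('side', [364.0, 224.0], 0.66)] 
pocket [('scene', [270.0, 228.0], 0.94), ('side', [368.0, 238.0], 0.9)] [ 0.6805 -0.0687  0.0563]
{'time': 10.65, 'tcp_pos': array([ 0.5966, -0.0702,  0.0793]), 'ft_force': array([0.3704, 2.0364, 6.9431]), 'moment': array([ 0.4246,  0.0739, -0.0507])}
```

View pics/p6.png

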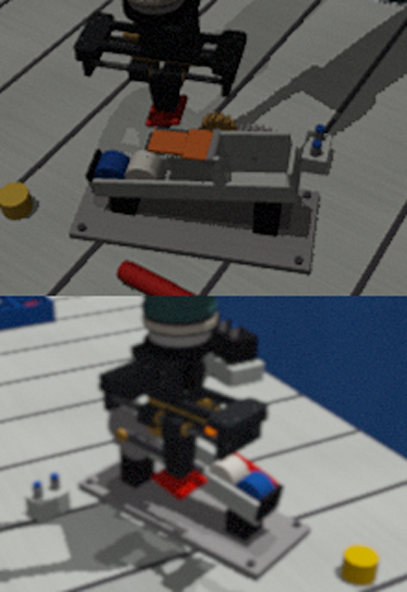

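The pad reads 0.110 (fully down) and the force has risen to about 7 N. The lid is open, blue rests against the stop and white lies next to it. Now I'm easing the lever up slowly, at about 19 mm/s, following the pad's arc back.

Request:
{"fn": "arm_command", "kwargs": {"series": [0,0,-0.08,0,0,0,1,0,-0.01,-0.08,0,0,0,1,0,-0.01,-0.08,0,0,0,1,0,-0.01,-0.08,0,0,0,1,0,-0.01,-0.08,0,0,0,1,0,-0.01,-0.08,0,0,0,1,0,-0.01,-0.08,0,0,0,1,0,-0.01,-0.08,0,0,0,1,0,-0.02,-0.08,0,0,0,1,0,-0.02,-0.08,0,0,0,1,0,-0.02,-0.08,0,0,0,1,0,-0.02,-0.08,0,0,0,1,0,-0.02,-0.08,0,0,0,1,0,-0.02,-0.08,0,0,0,1,0,-0.02,-0.08,0,0,0,1,0,-0.02,-0.08,0,0,0,1,0,-0.02,-0.08,0,0,0,1,0,-0.02,-0.08,0,0,0,1,0,-0.02,-0.08,0,0,0,1,0,-0.02,-0.08,0,0,0,1]}}

```text
time: 13.15
tcp_pos: [0.5931, -0.0619, 0.1267]
tool_rot: [0.985, 0.175, -0.0, -0.0]
ft_force: [-0.5, 1.6, 3.0]
grip_width: 0.007
gripper_force: 1.0
```

Request:
{"fn": "arm_command", "kwargs": {"series": [0,-0.02,-0.06,0,0,0,1,0,-0.02,-0.06,0,0,0,1,0,-0.02,-0.06,0,0,0,1,0,-0.02,-0.06,0,0,0,1,0,-0.02,-0.06,0,0,0,1,0,-0.02,-0.06,0,0,0,1,0,-0.02,-0.06,0,0,0,1,0,-0.02,-0.06,0,0,0,1,0,-0.02,-0.06,0,0,0,1,0,-0.02,-0.06,0,0,0,1,0,-0.02,-0.06,0,0,0,1,0,-0.02,-0.06,0,0,0,1,0,0,-0.06,0,0,0,1,0,0,-0.06,0,0,0,1,0,0,-0.06,0,0,0,1,0,0,-0.06,0,0,0,1,0,0,-0.06,0,0,0,1,0,0,-0.06,0,0,0,1,0,0,-0.06,0,0,0,1,0,0,-0.06,0,0,0,1]}}

```text
time: 15.65
tcp_pos: [0.5907, -0.0551, 0.1627]
tool_rot: [0.985, 0.175, 0.0, -0.0]
ft_force: [-0.4, -0.2, -0.2]
grip_width: 0.008
gripper_force: 0.0
```

```bash
python3 look.py pics/p7.png
```

```text
lever_pad [('scene', [297.0, 171.0], 0.62), ('side', [334.0, 199.0], 0.97)] [ 0.5965 -0.0525  0.1708]
lid_edge [('scene', [301.0, 230.0], 0.67), ('side', [341.0, 220.0], 0.77)] [0.6546 0.0024 0.071 ]
blue_center [('scene', [262.0, 219.0], 0.54), ('side', [381.0, 236.0], 0.54)] [ 0.6882 -0.0941  0.0761]
white_center [('scene', [275.0, 224.0], 0.54), ('side', [361.0, 224.0], 0.77)] [ 0.6775 -0.05    0.0819]
pocket [('scene', [269.0, 229.0], 0.66), ('side', [371.0, 237.0], 0.73)] [ 0.6872 -0.0686  0.0576]
{'time': 16.25, 'tcp_pos': array([ 0.5906, -0.0551,  0.1626]), 'ft_force': array([-0.0015, -0.4892, -0.1991]), 'moment': array([-0.0384,  0.0371, -0.0239])}
```

The pad is back at 0.171, the lid is shut with its edge at its first position, and there is no contact force. I'm moving straight up and away.

Request:
{"fn": "arm_command", "kwargs": {"series": [0,0,-0.5,0,0,0,1,0,0,-1,0,0,0,1,0,0,-1,0,0,0,1,-0.8,0,-0.5,0,0,0,1,-0.8,0,0,0,0,0,1,0,0,0,0,0,0,1,0,0,0,0,0,0,1]}}

```text
time: 17.12
tcp_pos: [0.5463, -0.0716, 0.2532]
tool_rot: [0.985, 0.175, 0.001, 0.0]
ft_force: [-1.3, -0.8, 0.8]
grip_width: 0.006
gripper_force: 0.0
```

```bash
python3 look.py pics/p8.png
```

```text
lever_pad [('scene', [296.0, 171.0], 0.94), ('side', [332.0, 200.0], 0.84)] [ 0.5935 -0.0539  0.1695]
lid_edge [('scene', [302.0, 228.0], 0.58), ('side', [342.0, 222.0], 0.57)] [ 0.6512 -0.0008  0.0708]
blue_center [('scene', [262.0, 222.0], 0.68), ('side', [381.0, 237.0], 0.53)] [ 0.6919 -0.0905  0.0698]
white_center [('scene', [276.0, 219.0], 0.84), ('side', [362.0, 225.0], 0.47)] [ 0.6713 -0.0564  0.0864]
pocket [('scene', [273.0, 229.0], 0.78), ('side', [372.0, 234.0], 0.97)] [ 0.6873 -0.0627  0.061 ]
{'time': 17.725, 'tcp_pos': array([ 0.5456, -0.0717,  0.2525]), 'ft_force': array([ 0.0746, -0.1633, -0.0605]), 'moment': array([ 0.0192, -0.0633, -0.0022])}
```

View pics/p8.png

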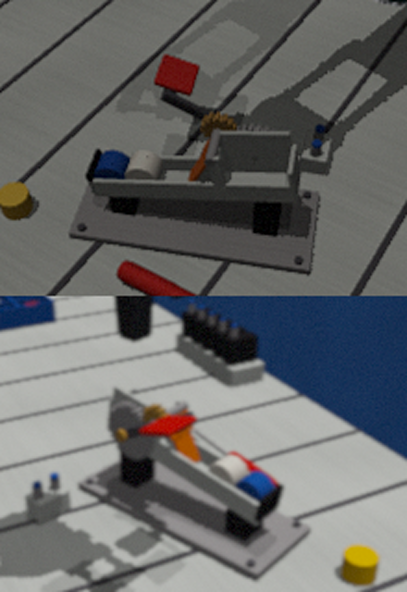

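The lid is shut at (202,158) and the pad is up at (177,73). Blue and white lie at the low end, at (112,165) and (143,163), and the arm is clear of everything.

```bash
python3 -c "
from bench import r
print(r.sign_off())"
```

```text
the job is handed in; nothing more can be done
None
```

I handed the job in at about 18 s: both workpieces rolled out to the low end, the lid is shut after a slow release, the lever is up and the arm is clear; the hand-in returned no verdict.

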